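# Turn the hot honey biscuit on its cooling rack

## Task

One square honey biscuit, hot from the oven, still lies pale face up on the wire cooling rack. Pick up the red-handled turner, slip its blade under the edge of the biscuit that sticks out past the rack and flip it over with a turn of the wrist, so that it ends lying on the rack browned face up; then put the turner down flat on the bare worktop and let go. The biscuits are hot: never touch the one on the rack with the gripper, and leave the already turned biscuit on its dish alone.

Things in the scene. Friction and masses are not known exactly. Their poses are not given: they have to be found in the camera images.
- turner: Turner (spatula), 110 g, level on blade and foot. Origin: grip point, mid red handle, 36 mm up; +x to the blade, +z up. Handle x -75..60, 18 wide (y), 22 tall. Black blade x 85..190, y -35..35, 3 thick, underside at z -36. Thin neck slopes down x 55..88. Foot at x -60, 40 wide, down to z -36. All mm.
- biscuit: Stiff square biscuit on the rack, 100 x 100 x 9 mm, 75 g. Origin at its centre; +z out of the pale cream face (up at first), other face dark brown. Sides parallel to the rack's; +y edge 0 to 6 mm from the middle wire, -y edge 33 to 40 mm past the rack's open end, free beneath down to the worktop.
- rack: Dark wire rack, fixed. Origin on worktop below the middle wire; +z up. Bars along y: y -70 (open end) to 125 mm, x -58..58, top z 34. Middle wire at y 0, 4 mm proud: the biscuit pivots against it when its -y edge is lifted. End wire at y 125, 6 proud. Biscuit lands on the empty half y 3..122. Legs nearest the open end at y -30. Turner fits with handle to -x, blade beside the open end.
- turned_biscuit: A second, like biscuit, already turned (dark brown face up), on a shallow square blue dish: a bystander. Origin at its centre, +z out of its pale face (down).
Things that resemble listed ones, but are neither listed nor needed, are in the scene too. There is more than one size of the rack; the job needs the larger.

How it is judged:
On the way, in this order (a step that is already met when the one before it is completed fails the run):
1. the turner is held and lifted off the worktop (contact force between the fingers and turner above 1 N and height (world z) of turner above 0.05 m), for 0.1 s.
2. the biscuit is tipped up by the held turner, which is itself turned (contact force between turner and biscuit above 0.05 N and contact force between the fingers and turner above 1 N and angle between biscuit's own z axis and vertical above 0.6 rad and angle between turner's own z axis and vertical above 0.3 rad), for 0.02 s.
At the end, for the whole second after the job is handed in: The biscuit lies still on the rack, brown face up within 15 degrees, its centre at rack x within 40 mm of 0, y -55 to 90 mm, z 32 to 54 mm; the turner stands still on the worktop, level within 10 degrees, origin 28 to 44 mm up, not touching the biscuit (angle between biscuit's own z axis and vertical above 2.88 rad and x of biscuit in the frame of rack between -0.04 and 0.04 m and y of biscuit in the frame of rack between -0.055 and 0.09 m and z of biscuit in the frame of rack between 0.032 and 0.054 m and linear speed of each of biscuit, turner below 0.02 m/s and height (world z) of turner between 0.028 and 0.044 m and angle between turner's own z axis and vertical below 0.17 rad and contact force between turner and biscuit below 0.02 N).
It fails at once if the gripper or arm touches the biscuit (contact force between any of the fingers, the arm and biscuit above 0.3 N).
It fails at once if the already turned biscuit is shifted more than 20 mm (distance of turned_biscuit from where it was at the start of the episode above 0.02 m).
It also fails if it takes over 53 s, if anything falls off the work surface, if the arm or the gripper's body presses on something with over 40 N, if the wrist force passes 120 N, or if a joint passes its speed limit or range.

## Robot

A 6-joint arm with a two-finger parallel gripper is mounted at the origin on the work surface. World frame = base frame: x ahead of the robot, y to its left, z up, the work surface at z = 0. Lengths are in m, angles in rad, forces in N, time in s.
With the tool pointing down it reaches from about 0.4 to 0.825 m from the base axis. Payload 7 kg.
Tool frame: the origin (TCP) lies between the finger pads; the fingertips stand 8 mm ahead of it and the grasp point (between the pads) lies 11 mm behind it (arm.finger_overhang is the distance from the TCP to the fingertips, in m); z points along the fingers, y is the line along which they close (so a half turn about z gives the same grasp; the last joint's range is limited). The gripper opens to 88 mm and grips with 3 to 60 N. Pads are 19 mm wide; open, the fingers measure 130 mm over their backs; the gripper's body (78 mm by 193 mm) begins 47 mm behind the grasp point.
Start: joints at [1.543, 0.359, 0.012, 0, -1.224, -0.288], TCP at [0.21, 0.642, 0.235] pointing down, gripper open.
Joint ranges: [-3.07, 3.07], [-1.43, 2.12], [-1.02, 1.25], [-3.03, 1.67], [-3.05, -0], [-3.03, 3.03]. Speed limits (rad/s): [2.39, 2.39, 3.01, 3.14, 3.14, 3.14].

## Interface

Orientations are given as [roll, pitch, yaw] about the fixed x, y, z axes, in that order (R = Rz(yaw) Ry(pitch) Rx(roll)).
In Python, from station import arm gives the robot as it stands.
- The arm moves only by the tool move_arm, never from a script. Its argument "rows" is text: rows parted by semicolons, each of 7 numbers parted by spaces: the turn, a rotation vector about the tool's x, y, z in degrees, then the shift along the tool's x, y, z in m, then the finger opening in m, from 0 to 0.0876. A call has 1 to 8 rows; each row shifts and turns the commanded pose from where the row before left it, along the tool's axes as they then stand; what a row does not reach is not made up. A row lasts 1/8 s, in which the tool goes at most 62.5 mm and 10.7 degrees, less where a joint would pass 70% of its speed; a pose out of reach is approached as far as the arm can. A call is refused whole if a number of a shift passes 0.0625 or a number of a turn 10.7, either way. A call with a gripper value outside its range is refused whole. The fingers move at their own pace and stop on an object; "squeeze" is the grip in N (left out, the last holds). Time passes only in rows, so rows that do not move let the fingers close. It gives the time, the measured TCP pose, the force, the opening and the grip force at its end, in the units of the state.
- arm.get_state(): the state, without advancing time (a new reading comes with each control period).
- arm.grab_frame(name): name is "scene" or "top"; returns (picture, depth): 400x640x3 uint8, blue, green, red; 400x640 float32, m along the optical axis (not along the pixel's ray), 0 where there is no reading.
- arm.camera_model(name): a dict with "mtx" (3x3 intrinsics, pixels), "k1" (the pictures are not rectified: a ray, as slopes to the right and down, at radius r is drawn at 1 + k1 r^2 times it, then the intrinsics apply), "camera_from_world" (4x4, takes a point from world to camera coordinates). Camera axes: x right, y down, z forward; pixel columns grow to the right and rows downward; lengths in m; the calibration is good to about 2 mm. A picture is of the moment at which its call begins. camera_model takes no time and is no camera call.
- arm.job_done(): hands the job in; it is judged then, once.
The state is a dict: "t": time; "q": joint angles; "qd": joint speeds; "joint_efforts": joint torques, N m; "eef_pos": TCP position; "ee_rot": TCP orientation; "force": force on the tool from outside, world axes, zero at the start; "moment": the same for the moment, N m; "width": finger opening in m; "gripper_force": force on a finger pad.
Only numpy, scipy, OpenCV 4.12 (cv2) and the standard library are available. Lean on these libraries where they do the work, as an engineer would, in place of code of your own. Each camera call takes 0.05 s, during which the arm holds its last target. There are 200 camera calls.

## Working session

There is one attempt and no reset: what is moved stays moved. The work goes in short steps, Python scripts to look and compute and a tool call to move; the robot and the scene stay as the last step left them, time stands still between calls to the robot, and variables do not carry over. Pictures are saved under pics/ and viewed, at most 10 in all, crops included, and the job is handed in when it is done.

Besides the shell and the picture viewer there is one more tool, called after "Request:" by a JSON object that holds its "name" and its "arguments". move_arm: Moves the arm, as the interface text tells. Its arguments: {"type":"object","properties":{"rows":{"type":"string"},"squeeze":{"type":"number"}},"required":["rows"]}

```bash
mkdir -p pics; ls; cat > h.py <<'E'
import numpy as np, cv2
from station import arm
from scipy.spatial.transform import Rotation as R
def world(name,depth,uv):
    m=arm.camera_model(name);K=np.array(m["mtx"]);k=m["k1"];T=np.linalg.inv(np.array(m["camera_from_world"]))
    out=[]
    for u,v in uv:
        d=cv2.undistortPoints(np.array([[[u,v]]],float),K,np.array([k,0,0,0,0.]))[0,0]
        p=depth[max(0,int(v)-1):int(v)+2,max(0,int(u)-1):int(u)+2];p=p[p>0];z=np.median(p) if len(p) else np.nan
        out.append((T@[d[0]*z,d[1]*z,z,1])[:3])
    return np.array(out)
def onplane(name,uv,h):
    m=arm.camera_model(name);K=np.array(m["mtx"]);k=m["k1"];T=np.linalg.inv(np.array(m["camera_from_world"]))
    out=[]
    for u,v in uv:
        d=cv2.undistortPoints(np.array([[[u,v]]],float),K,np.array([k,0,0,0,0.]))[0,0]
        r=T[:3,:3]@[d[0],d[1],1];s=(h-T[2,3])/r[2];out.append(T[:3,3]+s*r)
    return np.array(out)
E
python3 - <<'E'
from h import *
for n in("top","scene"):
    p,d=arm.grab_frame(n);cv2.imwrite(f"pics/{n}0.png",p);np.save(f"pics/{n}0.npy",d)
    T=np.linalg.inv(np.array(arm.camera_model(n)["camera_from_world"]));print(n,T.round(3))
print(arm.get_state())
E
```

```text
pics
top [[ 0.003 -0.992  0.128  0.38 ]
 [-1.    -0.002  0.011  0.091]
 [-0.01  -0.128 -0.992  1.665]
 [ 0.     0.     0.     1.   ]]
scene [[ 0.154  0.6   -0.785  1.772]
 [ 0.988 -0.075  0.137 -0.098]
 [ 0.024 -0.796 -0.604  0.959]
 [ 0.     0.     0.     1.   ]]
{'t': 0.1, 'q': array([ 1.54307498e+00,  3.59332476e-01,  1.11601176e-02, -3.33263497e-04,
       -1.22408818e+00, -2.88102861e-01]), 'qd': array([ 0.00152911, -0.00042331,  0.00180083,  0.00361931,  0.00065082,
        0.00146892]), 'joint_efforts': array([-1.65970010e-03, -5.84164703e+01,  2.93750829e+01,  7.01546922e+00,
        1.01626298e-02, -5.98148654e-05]), 'eef_pos': array([0.20953744, 0.64121011, 0.23370497]), 'ee_rot': array([ 3.14009976e+00, -1.15682421e-04, -3.15937592e-01]), 'force': array([ 0.41192434,  0.00724834, -0.95566365]), 'moment': array([ 0.01306426, -0.01122647,  0.06310683]), 'gripper_force': 0.0, 'width': 0.08726195319428613}
```

View pics/top0.png

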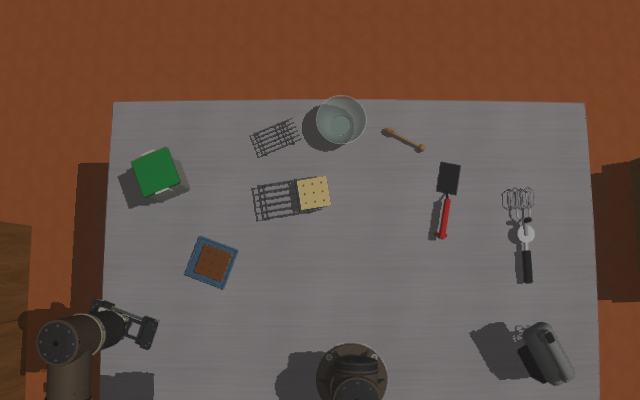

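View pics/scene0.png

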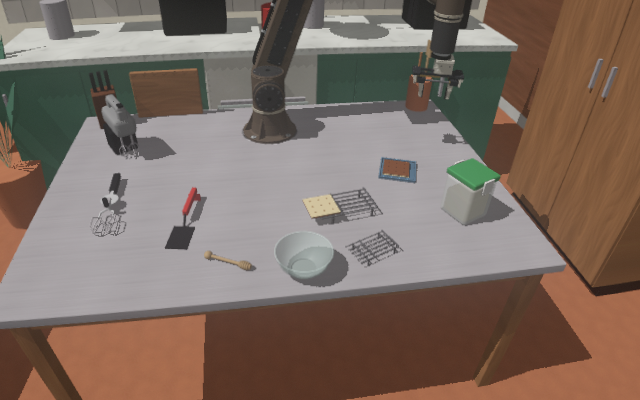

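Top view: the biscuit is at about (313,193) on the right part of the large rack, whose empty half runs left to about (255,200). The turner has its blade at (448,178) and its red handle at (444,218). The dish is at (212,262), with the small rack and the other decoys further off. I'll enlarge the two that matter.

```bash
python3 - <<'E'
from h import *
p=cv2.imread("pics/top0.png")
a=cv2.resize(p[165:230,245:340],None,fx=8,fy=8,interpolation=cv2.INTER_CUBIC)
b=cv2.resize(p[155:245,425:475],None,fx=6,fy=6,interpolation=cv2.INTER_CUBIC)
a=cv2.resize(a,(495,339)) if 0 else a[:540,:760]
cv2.imwrite("pics/c_rack.png",a);cv2.imwrite("pics/c_turn.png",b)
print([x for x in dir(arm) if x[0]!='_'])
E
```

```text
['Unreachable', 'camera_model', 'finger_overhang', 'get_state', 'grab_frame', 'job_done']
```

View pics/c_rack.png

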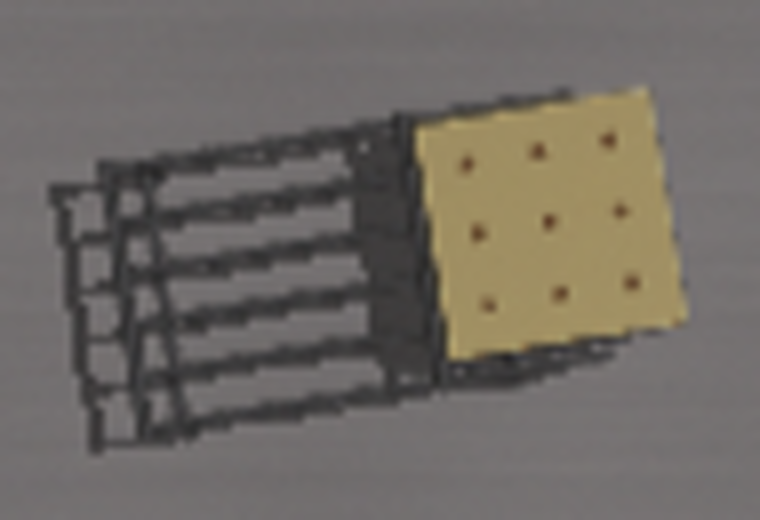

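View pics/c_turn.png

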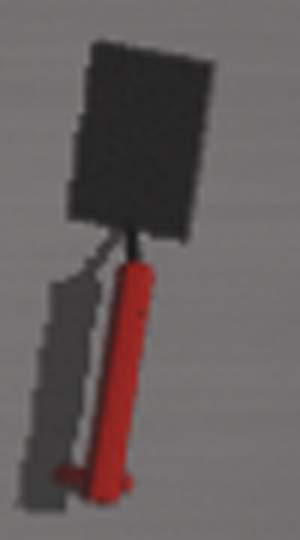

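Rack crop (8x): biscuit corners (415,127), (648,88), (688,320), (448,360); middle wire along its left edge from (403,115) to (440,385). Turner crop (6x): blade corners (95,40), (214,62), (187,242), (68,220); handle ends (137,262) and (103,502).

```bash
python3 - <<'E'
from h import *
from scipy.optimize import least_squares
d=np.load("pics/top0.npy")
f=lambda L,s,o:(np.array(L)+.5)/s-.5+np.array(o)
B=f([(415,127),(648,88),(688,320),(448,360)],8,(245,165))
W=f([(403,115),(440,385)],8,(245,165))
E=f([(55,188),(97,450)],8,(245,165))
T=f([(95,40),(214,62),(187,242),(68,220)],6,(425,155))
H=f([(137,262),(103,502)],6,(425,155))
bw=onplane("top",B,.043);print("bisc",bw.round(4),bw.mean(0).round(4))
print("edges",[round(float(np.linalg.norm(bw[i]-bw[i-1])),4) for i in range(4)])
print("depth z",world("top",d,[B.mean(0),T.mean(0),H.mean(0)]).round(4))
y=bw[0]+bw[3]-bw[1]-bw[2];print("rack yaw by y axis",np.degrees(np.arctan2(-y[0],y[1])))
x=bw[0]+bw[1]-bw[2]-bw[3];print("by x axis",np.degrees(np.arctan2(x[1],x[0])))
print("wire",onplane("top",W,.036).round(4),"end wire",onplane("top",E,.038).round(4))
tw=onplane("top",T,.003-.003+.003);print("blade",tw.round(4),tw.mean(0).round(4),[round(float(np.linalg.norm(tw[i]-tw[i-1])),4) for i in range(4)])
hw=onplane("top",H,.047);print("handle",hw.round(4))
x=tw[0]+tw[1]-tw[2]-tw[3];print("turner yaw blade",np.degrees(np.arctan2(x[1],x[0])))
# scale-free fit
def m(p):
    c,s=np.cos(p[2]),np.sin(p[2]);g=lambda q:np.array([p[0]+c*q[0]-s*q[1],p[1]+s*q[0]+c*q[1]])
    return np.r_[[g(q)-w[:2] for q,w in zip([(.19,.035),(.19,-.035),(.085,-.035),(.085,.035),(.06,0),(-.075,0)],list(tw)+list(hw))]].ravel()
r=least_squares(m,[.5,-.15,0]);print("turner fit",r.x.round(4),np.degrees(r.x[2]),r.fun.round(4))
E
```

```text
bisc [[0.6531 0.1852 0.043 ]
 [0.6696 0.0884 0.043 ]
 [0.5725 0.0717 0.043 ]
 [0.5557 0.1707 0.043 ]] [0.6127 0.129  0.043 ]
edges [0.0985, 0.0983, 0.0986, 0.1004]
depth z [[ 0.6127  0.129   0.042 ]
 [ 0.6694 -0.3317  0.0021]
 [ 0.5275 -0.3053  0.0435]]
rack yaw by y axis 9.680912707352924
by x axis 9.11315383051632
wire [[0.6593 0.1907 0.036 ]
 [0.546  0.1743 0.036 ]] end wire [[0.628  0.3358 0.038 ]
 [0.5184 0.316  0.038 ]]
blade [[ 0.7279 -0.3067  0.003 ]
 [ 0.7154 -0.3754  0.003 ]
 [ 0.6111 -0.3561  0.003 ]
 [ 0.6236 -0.288   0.003 ]] [ 0.6695 -0.3316  0.003 ] [0.106, 0.0698, 0.1061, 0.0692]
handle [[ 0.5938 -0.3159  0.047 ]
 [ 0.4613 -0.2934  0.047 ]]
turner yaw blade -10.337178158894657
turner fit [ 0.5345 -0.3064 -0.1821] -10.435836994263882 [-0.0002  0.0003 -0.0004  0.0002  0.0006 -0.0002  0.0009  0.0006 -0.0003
 -0.0014 -0.0006  0.0005]
```

Request:
{"name": "move_arm", "arguments": {"rows": "0 0 0 0.038 0.05 0 0.0876;0 0 0 0.038 0.05 0 0.0876;0 0 0 0.038 0.05 0 0.0876;0 0 0 0.038 0.05 0 0.0876;0 0 0 0.038 0.05 0 0.0876;0 0 0 0.038 0.05 0 0.0876;0 0 0 0.038 0.05 0 0.0876;0 0 0 0.038 0.05 0 0.0876"}}

```text
t: 1.1
eef_pos: [0.3736, 0.1673, 0.2347]
ee_rot: [-3.141, -0.0, -0.315]
force: [1.6, 0.3, -0.1]
width: 0.0877
gripper_force: 0.0
```

Request:
{"name": "move_arm", "arguments": {"rows": "0 0 0 0.037 0.05 0.01 0.0876;0 0 0 0.037 0.05 0.01 0.0876;0 0 0 0.038 0.05 0.01 0.0876;0 0 0 0.038 0.05 0.01 0.0876;0 0 0 0.038 0.05 0.01 0.0876;0 0 0 0.038 0.05 0.01 0.0876;0 0 0 0.038 0.05 0.01 0.0876;0 0 -7.7 0.038 0.05 0.01 0.0876"}}

```text
t: 2.1
eef_pos: [0.5343, -0.2998, 0.1551]
ee_rot: [-3.142, 0.0, -0.179]
force: [1.9, 0.8, 0.4]
width: 0.0875
gripper_force: 0.0
```

Request:
{"name": "move_arm", "arguments": {"rows": "0 0 0 0 0.003 0.03 0.0876;0 0 0 0 0 0.04 0.0876;0 0 0 0 0 0.04 0.0876;0 0 0 0 0 0.018 0.0876;0 0 0 0 0 0 0.0876"}}

```text
t: 2.72
eef_pos: [0.5328, -0.3005, 0.0268]
ee_rot: [3.142, 0.003, -0.181]
force: [0.2, -0.6, -0.1]
width: 0.0877
gripper_force: 0.0
```

```bash
python3 - <<'E'
from h import *
s=arm.get_state();print(s['eef_pos'],s['ee_rot'],s['q'],s['force'])
p,d=arm.grab_frame("scene");cv2.imwrite("pics/g1.png",cv2.resize(p[140:270,120:280],None,fx=4,fy=4))
E
```

```text
[ 0.53280515 -0.30049091  0.02675715] [ 3.14158149e+00  2.57856385e-03 -1.81229775e-01] [-1.94551129e-01  4.60867110e-01 -3.65115131e-01  6.69600346e-05
 -7.47392273e-01  1.58406852e+00] [ 0.2264858  -0.58227749 -0.14651987]
```

View pics/g1.png

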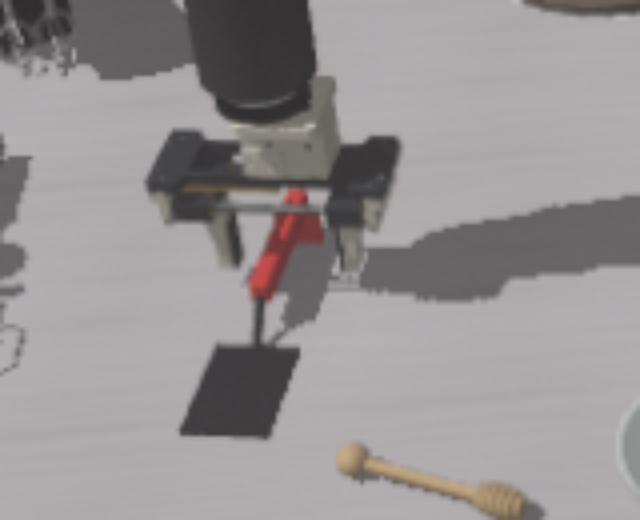

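Crop: the open fingers (about (230,250) and (350,260)) straddle the red handle at (285,230), which sits slightly off centre. I'll centre on it and close.

Request:
{"name": "move_arm", "arguments": {"rows": "0 0 0 0.001 0.005 0.001 0.0876;0 0 0 0 0 0 0;0 0 0 0 0 0 0;0 0 0 0 0 0 0;0 0 0 0 0 0 0;0 0 0 0 0 0 0", "squeeze": 45}}

```text
t: 3.52
eef_pos: [0.5335, -0.3057, 0.0267]
ee_rot: [3.142, 0.0, -0.181]
force: [-0.5, -0.2, -0.1]
width: 0.0432
gripper_force: 0.0
```

Request:
{"name": "move_arm", "arguments": {"rows": "0 0 0 0 0 -0.02 0;0 0 0 0 0 -0.05 0;0 0 0 0 0 -0.05 0;0 0 0 0 0 -0.05 0;0 0 0 0 0 0 0"}}

```text
t: 4.15
eef_pos: [0.5358, -0.3066, 0.2017]
ee_rot: [3.14, -0.008, -0.181]
force: [-0.1, 0.0, 0.7]
width: 0.0009
gripper_force: 0.0
```

The fingers were still closing when I lifted. I'll reopen and check the turner.

Request:
{"name": "move_arm", "arguments": {"rows": "0 0 0 0 0 0 0.0876;0 0 0 0 0 0 0.0876;0 0 0 0 0 0 0.0876;0 0 0 0 0 0 0.0876;0 0 0 0 0 0 0.0876;0 0 0 0 0 0 0.0876;0 0 0 0 0 0 0.0876;0 0 0 0 0 0 0.0876"}}

```text
t: 5.15
eef_pos: [0.5335, -0.3058, 0.1968]
ee_rot: [-3.142, 0.0, -0.181]
force: [0.4, 0.5, -0.1]
width: 0.0751
gripper_force: 0.0
```

```bash
python3 - <<'E'
from h import *
p,d=arm.grab_frame("top");cv2.imwrite("pics/t2.png",cv2.resize(p[150:250,410:490],None,fx=6,fy=6,interpolation=cv2.INTER_CUBIC))
s=arm.get_state();print(s['width'],s['eef_pos'])
E
```

```text
0.07930181053685662 [ 0.53356642 -0.30576647  0.19680418]
```

View pics/t2.png

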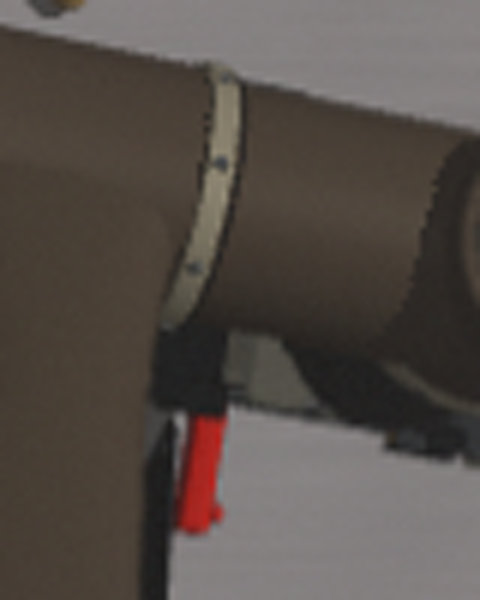

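The handle's lower end is at full-image pixel (443,238), against (442,239) before, so the turner hasn't moved. I'll go down again and wait for the grip.

Request:
{"name": "move_arm", "arguments": {"rows": "0 0 0 0 0 0.05 0.0876;0 0 0 0 0 0.05 0.0876;0 0 0 0 0 0.05 0.0876;0 0 0 0 0 0.021 0.0876;0 0 0 0 0 0 0;0 0 0 0 0 0 0;0 0 0 0 0 0 0;0 0 0 0 0 0 0"}}

```text
t: 6.2
eef_pos: [0.5341, -0.3059, 0.0269]
ee_rot: [3.142, -0.002, -0.181]
force: [-0.4, 0.6, 0.3]
width: 0.0533
gripper_force: 0.0
```

Request:
{"name": "move_arm", "arguments": {"rows": "0 0 0 0 0 0 0;0 0 0 0 0 0 0;0 0 0 0 0 0 0;0 0 0 0 0 0 0;0 0 0 0 0 0 0;0 0 0 0 0 0 0"}}

```text
t: 6.95
eef_pos: [0.5336, -0.3059, 0.0258]
ee_rot: [3.141, -0.0, -0.181]
force: [-0.7, -1.0, 1.0]
width: 0.0179
gripper_force: 44.7
```

Request:
{"name": "move_arm", "arguments": {"rows": "0 0 0 0 0 -0.03 0;0 0 0 0 0 -0.04 0;0 0 0 0 0 -0.04 0;0 0 0 0 0 -0.03 0;0 0 0 0 0 -0.02 0;0 0 0 -0.017 -0.051 0 0;0 0 0 -0.017 -0.051 0 0"}}

```text
t: 7.82
eef_pos: [0.5179, -0.1984, 0.1854]
ee_rot: [-3.141, 0.0, -0.183]
force: [0.1, -0.2, -1.2]
width: 0.0178
gripper_force: 44.7
```

Request:
{"name": "move_arm", "arguments": {"rows": "0 0 0 -0.016 -0.051 0 0;0 0 0 -0.016 -0.051 0 0;0 0 0 -0.016 -0.051 0 0;0 0 0 -0.016 -0.05 0 0;0 0 -6.6 0 0 0 0;0 0 -6.6 0 0 0 0;0 0 -6.6 0 0 0 0;0 0 0 0 0 0 0"}}

```text
t: 8.82
eef_pos: [0.4918, 0.012, 0.1855]
ee_rot: [-3.141, 0.0, 0.163]
force: [-0.2, -0.6, -0.4]
width: 0.0178
gripper_force: 44.7
```

```bash
python3 - <<'E'
from h import *
s=arm.get_state();print(s['eef_pos'],s['ee_rot'],s['q'],s['force'],s['width'])
E
```

```text
[0.49184366 0.01200852 0.18551255] [-3.14139553e+00  4.95719565e-04  1.63488949e-01] [ 4.24613794e-01  9.63615085e-02 -4.52820732e-01 -3.73213821e-04
 -1.02204214e+00  1.30986618e+00] [-0.24397378 -0.58034006 -0.36736596] 0.017756666076943508
```

Request:
{"name": "move_arm", "arguments": {"rows": "-10 0 0 0 0 0 0;-10 0 0 0 0 0 0;-10 0 0 0 0 0 0;-10 0 0 0 0 0 0;-10 0 0 0 0 0 0;-10 0 0 0 0 0 0;-10 0 0 0 0 0 0;0 0 0 0 0 0 0"}}

```text
t: 9.82
eef_pos: [0.492, 0.0125, 0.183]
ee_rot: [1.915, 0.004, 0.165]
force: [-0.2, -1.3, -1.0]
width: 0.0179
gripper_force: 44.7
```

```bash
python3 - <<'E'
from h import *
s=arm.get_state();print(s['eef_pos'],s['ee_rot'],s['q'],s['force'],s['width'])
p,d=arm.grab_frame("scene");cv2.imwrite("pics/g2.png",cv2.resize(p[60:250,200:430],None,fx=3,fy=3))
d=np.load("pics/top0.npy");print(world("top",d,[(201,237),(237,249),(223,288),(186,276),(212,262)]).round(3))
E
```

```text
[0.49204977 0.01252604 0.18303102] [1.91460801 0.00391341 0.16514165] [ 0.93826253  0.51813092 -0.78957336  0.74923118 -1.41594144  0.19342044] [-0.15107392 -1.34289456 -1.02850842] 0.017906760476290876
[[ 0.465  0.507  0.013]
 [ 0.426  0.386 -0.   ]
 [ 0.296  0.43   0.007]
 [ 0.334  0.558  0.001]
 [ 0.382  0.467  0.015]]
```

View pics/g2.png

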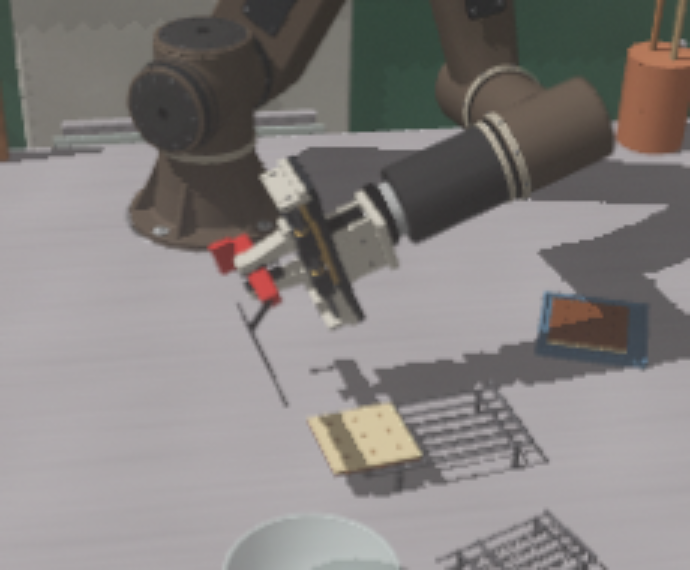

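Crop: the turner is held and rolled 70°, with the blade edge-on at (265,360), clear of the biscuit at (370,440). The dish at (592,328) is well below the arm. The roll is reachable, so I'll roll back, descend beside the open end and check.

Request:
{"name": "move_arm", "arguments": {"rows": "10 0 0 0 0 0 0;10 0 0 0 0 0 0;10 0 0 0 0 0 0;10 0 0 0 0 0 0;10 0 0 0 0 0 0;10 0 0 0 0 0 0;10 0 0 0 0 0 0;0 0 0 0 0 0 0"}}

```text
t: 10.88
eef_pos: [0.4935, 0.0101, 0.1896]
ee_rot: [-3.136, -0.01, 0.157]
force: [-0.1, -0.8, -1.3]
width: 0.0179
gripper_force: 44.7
```

Request:
{"name": "move_arm", "arguments": {"rows": "0 0 0 0 0 0.045 0;0 0 0 0 0 0.045 0;0 0 0 0 0 0.03 0;0 0 0 0 0 0.015 0;0 0 0 0 0 0 0;0 0 0 0 0 0 0"}}

```text
t: 11.62
eef_pos: [0.4929, 0.0123, 0.0523]
ee_rot: [-3.141, -0.003, 0.165]
force: [-0.1, 0.8, -1.7]
width: 0.0179
gripper_force: 44.7
```

```bash
python3 - <<'E'
from h import *
s=arm.get_state();print(s['eef_pos'],s['ee_rot'],s['q'],s['force'],s['width'])
p,d=arm.grab_frame("scene");cv2.imwrite("pics/g3.png",cv2.resize(p[150:250,250:390],None,fx=5,fy=5,interpolation=cv2.INTER_CUBIC))
E
```

```text
[0.49285103 0.01229537 0.05230275] [-3.14146526e+00 -2.86568756e-03  1.64560494e-01] [ 4.25035895e-01  2.64706326e-01 -6.14980490e-01  9.68045560e-04
 -6.88307910e-01  1.30957433e+00] [-0.06755154  0.78324094 -1.68695285] 0.017871827924185093
```

View pics/g3.png

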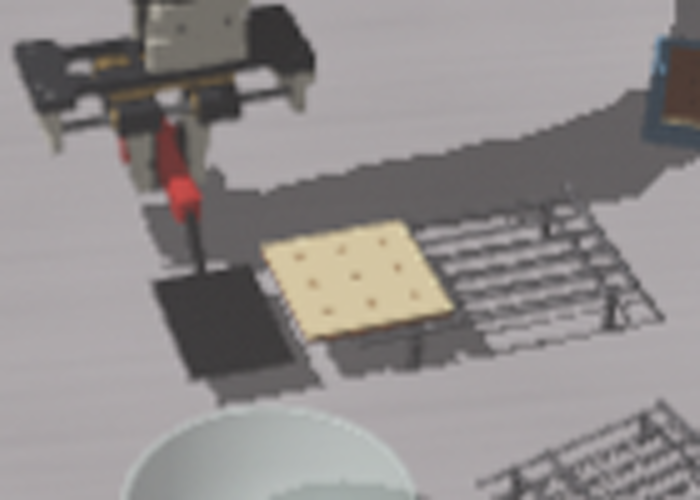

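Crop: the blade's right edge runs (248,265)–(298,358), parallel to the biscuit's overhanging edge (262,243)–(308,338) and just outside it. I'll check the heights and the gap by depth and plan the flip rows.

```bash
cat > plan.py <<'E'
from h import *
O=np.array([.603,.1825]);yaw=np.radians(9.4)
def rack(p): c,s=np.cos(yaw),np.sin(yaw);q=np.array(p)[...,:2]-O;return np.c_[q@[c,s],q@[-s,c],np.array(p)[...,2]].squeeze()
def P_of(phi,th,r=.073,Q=(-.004,.034)):
    e=np.array([np.cos(th),-np.sin(th)]);z=np.array([np.sin(th),np.cos(th)])
    L=np.array(Q)+r*np.array([-np.cos(phi),np.sin(phi)])
    tc=L-.035*e+.033*z-.0102*z      # TCP, rack y,z
    return tc
E
python3 - <<'E'
from plan import *
d=arm.grab_frame("scene")[1]
f=lambda L:np.array(L)/5+np.array([250,150])
print("blade",rack(world("scene",d,f([(165,287),(240,275),(285,352),(205,365),(225,320)]))).round(4))
print("bisc",rack(world("scene",d,f([(272,248),(312,330),(355,280),(395,228),(440,305)]))).round(4))
s=arm.get_state();print("tcp rack",rack([s['eef_pos']]).round(4))
prev=None
for ph in [0,0,8,16,24,32,40,48,56,64,70,76,82,88,94,100,106,112]:
    th=min(ph,68);p=P_of(np.radians(ph),np.radians(th))
    if prev is not None:
        dp=p-prev[0];t=np.radians(prev[1])
        # tool y axis = -ey(turner), tool z=-ez
        ty=-np.array([np.cos(t),-np.sin(t)]);tz=-np.array([np.sin(t),np.cos(t)])
        print(ph,p.round(4),"turn",-(th-prev[1]),"y %.4f z %.4f"%(dp@ty,dp@tz))
    prev=(p,th)
E
```

```text
blade [[-0.0418 -0.1738  0.0278]
 [-0.0362 -0.123   0.0309]
 [ 0.0454 -0.117   0.0272]
 [ 0.0453 -0.1708  0.029 ]
 [ 0.0062 -0.146   0.0301]]
bisc [[-0.0471 -0.0971  0.0402]
 [ 0.0471 -0.0995  0.0428]
 [ 0.0043 -0.0554  0.0419]
 [-0.0458 -0.009   0.0394]
 [ 0.0449 -0.0103  0.0414]]
tcp rack [-0.1364 -0.1499  0.0522]
0 [-0.112   0.0568] turn 0 y 0.0000 z 0.0000
8 [-0.1078  0.0716] turn -8 y -0.0042 z -0.0148
16 [-0.1015  0.0857] turn -8 y -0.0042 z -0.0148
24 [-0.0934  0.0988] turn -8 y -0.0042 z -0.0148
32 [-0.0835  0.1106] turn -8 y -0.0042 z -0.0148
40 [-0.0721  0.1209] turn -8 y -0.0042 z -0.0148
48 [-0.0593  0.1295] turn -8 y -0.0042 z -0.0148
56 [-0.0455  0.1363] turn -8 y -0.0042 z -0.0148
64 [-0.0309  0.1411] turn -8 y -0.0042 z -0.0148
70 [-0.0209  0.1436] turn -4 y -0.0021 z -0.0100
76 [-0.0136  0.1458] turn 0 y -0.0007 z -0.0076
82 [-0.0061  0.1473] turn 0 y -0.0015 z -0.0075
88 [0.0015 0.1479] turn 0 y -0.0022 z -0.0073
94 [0.0091 0.1478] turn 0 y -0.0030 z -0.0070
100 [0.0167 0.1469] turn 0 y -0.0037 z -0.0067
106 [0.0242 0.1452] turn 0 y -0.0044 z -0.0063
112 [0.0314 0.1427] turn 0 y -0.0050 z -0.0058
```

Request:
{"name": "move_arm", "arguments": {"rows": "0 0 0 0 -0.01 0 0;0 0 0 0 -0.01 0 0;0 0 0 0 -0.01 0 0;0 0 0 0 -0.008 0 0;0 0 0 0 0 0 0;0 0 0 0 0 -0.005 0;0 0 0 0 0 0 0"}}

```text
t: 12.6
eef_pos: [0.4863, 0.0493, 0.0562]
ee_rot: [-3.141, -0.001, 0.164]
force: [0.2, -0.1, -1.3]
width: 0.0177
gripper_force: 44.7
```

```bash
python3 - <<'E'
from plan import *
d=arm.grab_frame("scene")[1]
f=lambda L:np.array(L)/5+np.array([250,150])
s=arm.get_state();print("tcp rack",rack([s['eef_pos']]).round(4),s['force'],s['moment'],s['width'])
print("bisc",rack(world("scene",d,f([(272,248),(312,330),(355,280),(395,228),(440,305)]))).round(4))
E
```

```text
tcp rack [-0.137  -0.1124  0.056 ] [-0.80484742 -1.04412313 -1.53261316] [-0.07553315  0.04341998  0.01191911] 0.017918346462991674
bisc [[-0.0456 -0.0976  0.0414]
 [ 0.0474 -0.0996  0.043 ]
 [ 0.0072 -0.0565  0.0443]
 [-0.0479 -0.0081  0.0378]
 [ 0.0474 -0.0114  0.0435]]
```

Request:
{"name": "move_arm", "arguments": {"rows": "-8 0 0 0 -0.004 -0.015 0;-8 0 0 0 -0.004 -0.015 0;-8 0 0 0 -0.004 -0.015 0;-8 0 0 0 -0.004 -0.015 0;0 0 0 0 0 0 0"}}

```text
t: 13.28
eef_pos: [0.4817, 0.0786, 0.1101]
ee_rot: [2.581, 0.0, 0.168]
force: [0.0, -0.3, -1.8]
width: 0.0178
gripper_force: 44.7
```

```bash
python3 - <<'E'
from plan import *
p,d=arm.grab_frame("scene");cv2.imwrite("pics/g4.png",cv2.resize(p[110:250,250:390],None,fx=4,fy=4,interpolation=cv2.INTER_CUBIC))
s=arm.get_state();print("tcp rack",rack([s['eef_pos']]).round(4),s['ee_rot'],s['force'],s['width'])
E
```

```text
tcp rack [-0.1372 -0.0835  0.1098] [2.58337196e+00 1.10189421e-03 1.66123262e-01] [-0.55333594 -0.4812336  -1.64845779] 0.01755596310091056
```

View pics/g4.png

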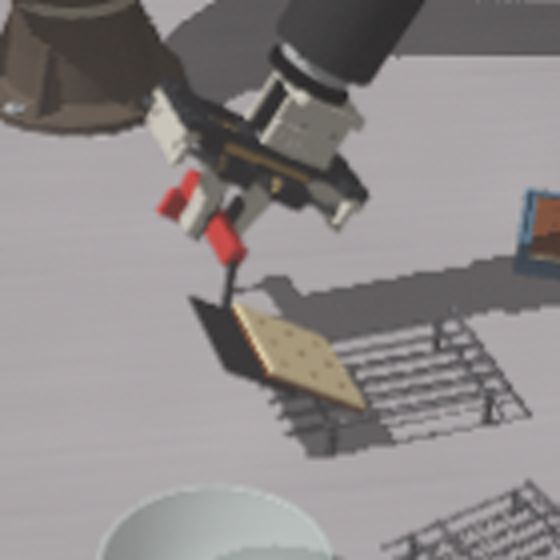

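The biscuit is tipped about 32° and lies flat on the blade (left edge at (235,305), pivot near (365,405)), as planned. Continuing over the top.

Request:
{"name": "move_arm", "arguments": {"rows": "-8 0 0 0 -0.004 -0.015 0;-8 0 0 0 -0.004 -0.015 0;-8 0 0 0 -0.004 -0.015 0;-8 0 0 0 -0.004 -0.015 0;-4 0 0 0 -0.002 -0.01 0;0 0 0 0 -0.001 -0.01 0;0 0 0 0 -0.002 -0.01 0;0 0 0 0 -0.003 -0.01 0"}}

```text
t: 14.32
eef_pos: [0.4664, 0.1683, 0.151]
ee_rot: [1.958, -0.001, 0.163]
force: [0.3, -0.4, -1.2]
width: 0.0176
gripper_force: 44.7
```

Request:
{"name": "move_arm", "arguments": {"rows": "0 0 0 0 -0.003 -0.01 0;0 0 0 0 -0.004 -0.01 0;0 0 0 0 -0.005 -0.01 0;0 0 0 0 0 0 0;0 0 0 0 0 0 0"}}

```text
t: 14.95
eef_pos: [0.4609, 0.1997, 0.1503]
ee_rot: [1.954, 0.0, 0.164]
force: [0.2, -0.9, -1.8]
width: 0.0177
gripper_force: 44.7
```

```bash
python3 - <<'E'
from plan import *
p,d=arm.grab_frame("scene");cv2.imwrite("pics/g5.png",cv2.resize(p[110:250,250:390],None,fx=4,fy=4,interpolation=cv2.INTER_CUBIC))
s=arm.get_state();print("tcp rack",rack([s['eef_pos']]).round(4),s['ee_rot'],s['force'],s['width'],s['q'])
E
```

```text
tcp rack [-0.1374  0.04    0.1504] [1.95420681e+00 4.03369375e-04 1.63924470e-01] [ 0.31599311  0.42823827 -1.17416944] 0.017748061807651837 [ 1.17635512  0.66908873 -0.47082178  0.51351027 -1.55945707  0.22352235]
```

View pics/g5.png

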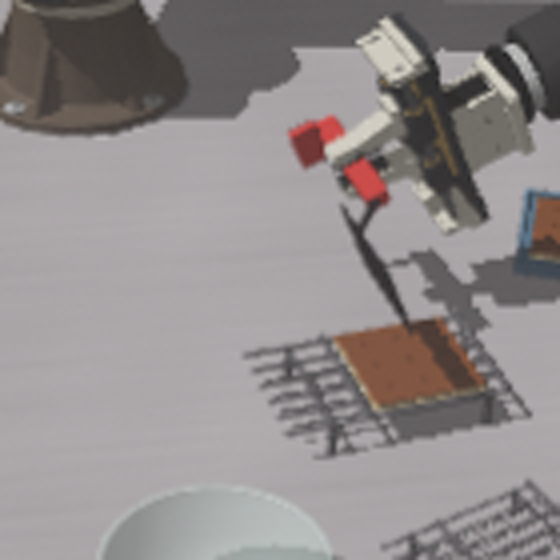

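Flipped: the brown face is up on the empty half, corners about (335,340), (440,320), (485,385), (380,408), with the blade hanging clear above it. I'll back the turner away up and to rack -y, then unroll.

Request:
{"name": "move_arm", "arguments": {"rows": "0 0 0 0 0.028 -0.011 0;0 0 0 0 0.015 0.037 0;0 0 0 0 0.015 0.037 0;0 0 0 0 0.015 0.037 0;0 0 0 0 0.015 0.037 0;0 0 0 0 0.015 0.037 0;0 0 0 0 0.015 0.037 0;0 0 0 0 0 0 0"}}

```text
t: 16.0
eef_pos: [0.4988, -0.0403, 0.1812]
ee_rot: [1.954, 0.001, 0.16]
force: [0.1, -0.2, -1.3]
width: 0.0178
gripper_force: 44.7
```

Request:
{"name": "move_arm", "arguments": {"rows": "8.5 0 0 0 0 0 0;8.5 0 0 0 0 0 0;8.5 0 0 0 0 0 0;8.5 0 0 0 0 0 0;8.5 0 0 0 0 0 0;8.5 0 0 0 0 0 0;8.5 0 0 0 0 0 0;8.5 0 0 0 0 0 0"}}

```text
t: 17.0
eef_pos: [0.5002, -0.0357, 0.1816]
ee_rot: [-3.136, -0.002, 0.166]
force: [-0.5, -1.0, -1.6]
width: 0.0178
gripper_force: 44.7
```

Request:
{"name": "move_arm", "arguments": {"rows": "0 0 0 0 0 0 0;0 0 0 0 0 0 0"}}

```text
t: 17.25
eef_pos: [0.4998, -0.0371, 0.1806]
ee_rot: [3.139, 0.001, 0.163]
force: [0.1, 0.2, -1.6]
width: 0.0177
gripper_force: 44.7
```

Request:
{"name": "move_arm", "arguments": {"rows": "0.2 0 0 0 0.03 0 0;0 0 0 0 0 0.05 0;0 0 0 0 0 0.05 0;0 0 0 0 0 0.03 0;0 0 0 0 0 0.015 0;0 0 0 0 0 0 0;0 0 0 0 0 0.004 0;0 0 0 0 0 0 0"}}

```text
t: 18.25
eef_pos: [0.5056, -0.0656, 0.0327]
ee_rot: [-3.138, -0.002, 0.164]
force: [-0.2, 0.1, -0.8]
width: 0.0176
gripper_force: 44.7
```

Request:
{"name": "move_arm", "arguments": {"rows": "0 0 0 0 0 0.003 0;0 0 0 0 0 0.002 0;0 0 0 0 0 0 0"}}

```text
t: 18.62
eef_pos: [0.5049, -0.0659, 0.0268]
ee_rot: [-3.138, 0.0, 0.164]
force: [0.0, 0.5, -1.6]
width: 0.0177
gripper_force: 44.7
```

Within about 1 mm of the worktop: release slowly, then rise.

Request:
{"name": "move_arm", "arguments": {"rows": "0 0 0 0 0 0.001 0;0 0 0 0 0 0 0.0876;0 0 0 0 0 0 0.0876;0 0 0 0 0 0 0.0876;0 0 0 0 0 0 0.0876;0 0 0 0 0 0 0.0876;0 0 0 0 0 0 0.0876;0 0 0 0 0 0 0.0876"}}

```text
t: 19.62
eef_pos: [0.505, -0.0658, 0.0258]
ee_rot: [-3.138, 0.0, 0.164]
force: [0.3, -0.4, -0.1]
width: 0.082
gripper_force: 0.0
```

Request:
{"name": "move_arm", "arguments": {"rows": "0 0 0 0 0 0 0.0876;0 0 0 0 0 -0.03 0.0876;0 0 0 0 0 -0.05 0.0876;0 0 0 0 0 -0.05 0.0876;0 0 0 0 0 0 0.0876;0 0 0 0 0 0 0.0876"}}

```text
t: 20.38
eef_pos: [0.5047, -0.0662, 0.1557]
ee_rot: [-3.138, -0.0, 0.164]
force: [-0.2, -0.5, -0.6]
width: 0.0877
gripper_force: 0.0
```

```bash
python3 - <<'E'
from plan import *
p,d=arm.grab_frame("scene");h=p.astype(int)
m=np.zeros(d.shape,bool);m[150:250,250:390]=1
ys,xs=np.where(m);W=rack(world("scene",d,list(zip(xs,ys))));c=h[ys,xs]
def rep(n,k):
    q=W[k];q=q[np.isfinite(q).all(1)];print(n,len(q),np.percentile(q,[2,50,98],axis=0).round(3).tolist())
b=c
br=(b[:,2]>b[:,0]+35)&(W[:,1]<.13)&(W[:,1]>-.12)&(W[:,2]>.025)
rep("brown",br)
bl=(b.max(1)<70)&(W[:,1]<-.12)&(abs(W[:,0])<.08)&(W[:,2]<.02);rep("blade",bl)
red=(b[:,2]>120)&(b[:,1]<70)&(W[:,1]<-.12);rep("red",red)
s=arm.get_state();print(s['t'],s['eef_pos'],s['width'])
E
```

```text
brown 541 [[-0.046, 0.008, 0.04], [0.004, 0.055, 0.043], [0.049, 0.105, 0.045]]
blade 396 [[-0.046, -0.258, 0.001], [0.003, -0.228, 0.003], [0.051, -0.196, 0.005]]
red 17 [[-0.191, -0.237, 0.015], [-0.159, -0.234, 0.037], [-0.076, -0.209, 0.045]]
20.425 [ 0.50435297 -0.06627995  0.15505836] 0.08751059071815172
```

The biscuit lies flat on the rack with its centre at about (0.004, 0.055, 0.039), and the turner is level on the worktop. Handing in.

```bash
python3 -c "
from station import arm
print(arm.job_done())"
```

```text
the job is handed in; nothing more can be done
None
```

The biscuit was flipped and lies flat on the rack, brown face up; the turner is level and released on the bare worktop, and the job was handed in at about 20 s of the 53 s allowed (no verdict was returned).

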